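Shut the disc player's lid and level it with the spirit level

ROBOT

A 6-joint arm with a two-finger parallel gripper is mounted at the origin on the work surface. World frame = base frame: x ahead of the robot, y to its left, z up, the work surface at z = 0. Lengths are in m, angles in rad, forces in N, time in s.
With the tool pointing down it reaches from about 0.275 to 0.825 m from the base axis. Payload 4.9 kg.
Tool frame: the origin (TCP) lies on the centre line of the jaws, within the pads' length; the fingertips stand 19 mm ahead of it and the grasp point (between the pads) is the TCP (arm.tip_reach is the distance from the TCP to the fingertips, in m); z points along the fingers, y is the line along which they close (so a half turn about z gives the same grasp; the last joint's range is limited). The gripper opens to 85 mm and grips with 20 to 120 N. Pads are 22 mm wide; open, the fingers measure 114 mm over their backs; the gripper's body (76 mm by 85 mm) begins 54 mm behind the grasp point. The pads swing forward as they close: fully open they stand 13 mm farther back than shut.
Start: joints at [-1.427, 0.326, -0.193, 1.052, 0, 1.437], TCP at [0.151, -0.529, 0.25] pointing down, gripper open.
Joint ranges: [-2.65, 2.65], [-0.97, 1.79], [-1.3, 1.35], [-1.93, 2.1], [-1.47, 1.37], [-3.14, 3.14]. Speed limits (rad/s): [2.57, 2.57, 3.14, 3.14, 3.14, 3.14].

INTERFACE

Orientations are given as a unit quaternion [x, y, z, w].
In Python, from station import arm gives the robot as it stands.
- The arm moves only by the tool jog_arm, never from a script. Its arguments are lists of equal length, an entry for each row: "linear": the shift along the tool's x, y, z in mm, a list of three; "angular": the turn, a rotation vector about the tool's x, y, z in rad, a list of three; "claw": the opening, from 0 (shut) to 1 (fully open). A call has 1 to 20 rows; each row shifts and turns the commanded pose from where the row before left it, along the tool's axes as they then stand; what a row does not reach is not made up. A row lasts 1/12 s, in which the tool goes at most 41.7 mm and 7.16 degrees, less where a joint would pass 70% of its speed; a pose out of reach is approached as far as the arm can. A call is refused whole if a number of a shift passes 41.7 or a number of a turn 0.125, either way. A call with a gripper value outside its range is refused whole. The fingers move at their own pace and stop on an object; "force" is the grip in N (left out, the last holds). Time passes only in rows, so rows that do not move let the fingers close. It gives the time, the measured TCP pose, the force, the opening and the grip force at its end, in the units of the state.
- arm.read_state(): the state, without advancing time (a new reading comes with each control period).
- arm.grab_frame(name): name is "scene" or "top" or "wrist"; returns a dict with "image" (384x512x3 uint8, red, green, blue), "camera_matrix" (3x3 intrinsics, pixels), "R" (3x3) and "t" (3): a world point X has camera coordinates R X + t. Camera axes: x right, y down, z forward; pixel columns grow to the right and rows downward; lengths in m; the calibration is good to about 2 mm. A picture is of the moment at which its call begins. There is no depth.
- arm.hand_in(): hands the job in; it is judged then, once.
Trained networks look in a picture, given as the dict that the camera call returned (one of the last four; its "shot" number tells which), for a name from the list of things; names that differ only in an ending like _2 or _b are one class to them, and where a whole thing is asked for, a point or a joint stands for the part that bears it (a point fixed in the world has none). Each returns a list of dicts, best first, with "confidence" (0 to 1); they miss things now and then, are a little off and sometimes report something else, mostly with a low value. They report only what shows in the picture. A call takes as long as a camera call. They do not tell look-alikes from the thing itself.
- arm.outline_of(picture, name): "region" (384x512 bool, what is visible of it).
- arm.pinpoint(picture, name): "location" ([x, y, z] in m, in world coordinates, good to about 4 mm: a listed point, or the origin of a listed thing).
The state is a dict: "time_s": time; "joint_positions": joint angles; "joint_vel": joint speeds; "tau": joint torques, N m; "position": TCP position; "ee_rot": TCP orientation; "ft_force": force on the tool from outside, world axes, zero at the start; "moment": the same for the moment, N m; "grip_width": finger opening in m; "gripper_force": force on a finger pad.
Only numpy, scipy, OpenCV 4.12 (cv2) and the standard library are available. Lean on these libraries where they do the work, as an engineer would, in place of code of your own. Each camera call takes 0.05 s, during which the arm holds its last target. There are 200 camera calls.

TASK

Get the disc player on the sideboard ready: first press its lid shut until it snaps and stays shut, then stand the spirit level, vial up, lengthwise (front to back) on the bare strip of its top beside the lid and let go of it. Next turn the winged front foot until the bubble sits between its two lines, and finish by pressing the level down on the player from above with a light, steady push: the job ends while you are still pressing, with the bubble centred. Do not disturb the vase, mug or books.

Things in the scene. Friction and masses are not known exactly. Their poses are not given: they have to be found in the camera images.
- player: Grey disc player, case 220 (x, depth) x 300 (y, width) x 50 mm, on two rear feet and one front foot; fixed on the table but for its tilt. Origin: on the rear feet's hinge line, 20 mm above the table, 90 mm behind the case's centre; x to the rear (away from the robot), y left, z up; case top at z = 50 mm. At the start the front is 15 to 45 mrad low.
- deck (a point): Centre of the bare flat strip on the player's top, to the right of the lid (own -y side): 220 mm long front to back and about 110 mm wide. Lies on the top surface; axes are those of the player.
- lid (a joint): Angle of the player's thin black lid (180 x 176 x 8 mm) on its rear hinge: 0 = shut, grows as the front edge rises. An over-centre action holds it ajar at about 0.5; pushed below about 0.2 it snaps shut by itself and stays. It takes about 2 to 3 N at the front edge.
- lid_front (a point): Point to press on the lid: on its top face, mid-width, 15 mm behind its front edge and 165 mm in front of its hinge (hinge axis along the player's y; the point lies 9 mm above it when shut). Moves with the lid; shut, it lies about 10 mm above the player's top.
- foot_grip (a point): Grip point on the quick-thread front foot's wing, on its vertical axis, 110 mm above the table, 35 mm before the player's front. Wing: upright aluminium bar, 48 mm along the point's x, 12 mm thick (y), 92 to 124 mm above the table; turns, keeps its height, stays as left (0.15 N m). Clockwise from above raises the front: 1 rad = 18 mrad of tilt = 5.4 mm of bubble; 1 to 2.5 rad are needed.
- level: Spirit level, an aluminium bar 140 mm long (x), 26 mm wide (y), 32 mm high, about 0.22 kg, lying vial up on the table, to the right or to the left of the player. Origin: centre of its underside. The vial window, 46 mm long, is in the middle of its flat top (flush, may be pressed on). Either end may point to the rear.
- bubble_mid (a point): Middle of the pale bubble (about 11 mm long) in the level's vial. It moves along the level's own x and is centred, between two black lines 16 mm apart, when it lies above the level's origin (33 mm above the underside). It goes to the higher end, 0.3 mm per mrad of slope (at most 14 mm), and settles in about 1 s.
- vase: White ribbed vase with twigs, 104 mm across, 170 mm high without the twigs; origin: centre of its underside. Leave alone.
- mug: White mug, 76 mm across, 85 mm high, handle on its own +y; origin: centre of its underside. Leave alone.
- books: Stack of three pale books, 150 x 210 x 54 mm; origin: centre of its underside. Leave alone.
- remote: Black remote control, 160 x 42 x 18 mm, flat on the table on the other side of the player from the level; origin: centre of its underside.
Things that resemble listed ones, but are neither listed nor needed, are in the scene too. There is more than one size of the level; the job needs the smaller.

How it is judged:
On the way, in this order (a step that is already met when the one before it is completed fails the run):
1. the lid is pressed shut past its detent (value of joint lid below 0.04 rad), for 0.3 s.
2. the level stands lengthwise on the bare strip of the player, let go (value of joint lid below 0.04 rad and x of level in the frame of deck between -0.05 and 0.05 m and y of level in the frame of deck between -0.035 and 0.035 m and z of level in the frame of deck between -0.006 and 0.006 m and angle between the x axis of level and the x axis of player, either way round below 0.18 rad and contact force between level and player above 0.5 N and contact force between the fingers and level below 0.2 N), for 0.3 s.
3. the foot has been turned until the bubble is centred (value of joint lid below 0.04 rad and x of level in the frame of deck between -0.05 and 0.05 m and y of level in the frame of deck between -0.035 and 0.035 m and z of level in the frame of deck between -0.006 and 0.006 m and angle between the x axis of level and the x axis of player, either way round below 0.18 rad and contact force between level and player above 0.5 N and x of bubble_mid in the frame of level between -0.003 and 0.003 m and angle between player's own z axis and vertical below 0.011 rad), for 0.3 s.
4. the level is pressed down on the levelled player (all of step 3 and contact force between level and player between 4 and 35 N and contact force between the fingers and level above 1.5 N), for 0.3 s.
At the end, for the whole second after the job is handed in: Lid shut (under 0.04 rad); level flat on the bare strip within 50 mm lengthwise, 35 mm sideways and 0.18 rad of front-to-back; bubble within 3 mm of centre, player within 11 mrad of level; the fingers still press the level onto the player with 4 to 35 N (all of step 4); the arm keeps its last pose, push and grip.
It fails at once if vase pushed away or knocked over (distance of vase from where it was at the start of the episode above 0.03 m or angle between vase's own z axis and vertical above 0.4 rad).
It fails at once if mug pushed away or knocked over (distance of mug from where it was at the start of the episode above 0.03 m or angle between mug's own z axis and vertical above 0.4 rad).
It fails at once if books pushed away or knocked over (distance of books from where it was at the start of the episode above 0.03 m or angle between books's own z axis and vertical above 0.4 rad).
It also fails if it takes over 72 s, if anything falls off the work surface, if the arm or the gripper's body presses on something with over 40 N, if the wrist force passes 120 N, or if a joint passes its speed limit or range.

## Working session

There is one attempt and no reset: what is moved stays moved. The work goes in short steps, Python scripts to look and compute and a tool call to move; the robot and the scene stay as the last step left them, time stands still between calls to the robot, and variables do not carry over. Pictures are saved under pics/ and viewed, at most 13 in all, crops included, and the job is handed in when it is done.

Besides the shell and the picture viewer there is one more tool, called after ">>>" in YAML: its name, and indented under it one key for each argument. jog_arm: Moves the arm, as the interface text tells. Its arguments: {"type":"object","properties":{"linear":{"type":"array"},"angular":{"type":"array"},"claw":{"type":"array"},"force":{"type":"number"}},"required":["linear","angular","claw"]}

```bash
mkdir -p pics; ls; cat > h.py <<'E'
import numpy as np, cv2
from station import arm
from scipy.spatial.transform import Rotation as R
def look(cam, names, png=None):
    p=arm.grab_frame(cam)
    for n in names:
        for d in arm.pinpoint(p,n)[:3]: print(cam,n,np.round(d['location'],4),round(d['confidence'],2))
    if png: cv2.imwrite('pics/'+png,p['image'][:,:,::-1])
    return p
def st():
    s=arm.read_state(); print('t',round(s['time_s'],2),'p',np.round(s['position'],4),'q',np.round(s['ee_rot'],3),'F',np.round(s['ft_force'],2),'w',round(s['grip_width'],4),'gf',s['gripper_force']); return s
def px(p,X):
    c=p['R']@np.asarray(X)+p['t']; u=p['camera_matrix']@c; return u[:2]/u[2]
def onplane(p,uv,z):
    d=np.linalg.inv(p['camera_matrix'])@[uv[0],uv[1],1]; d=np.array(p['R']).T@d; o=-np.array(p['R']).T@np.array(p['t']); return o+d*(z-o[2])/d[2]
E
python3 - <<'E'
from h import *
s=st(); print(R.from_quat(s['ee_rot']).as_matrix().round(3))
N=['player','deck','lid_front','foot_grip','level','bubble_mid','vase','mug','books','remote']
a=look('top',N); b=look('scene',N)
cv2.imwrite('pics/a.png',np.vstack([a['image'],b['image']])[:,:,::-1][:, :])
im=np.hstack([a['image'],b['image']]); cv2.imwrite('pics/a.png',cv2.resize(im,(800,300))[:,:,::-1])
cv2.imwrite('pics/top.png',cv2.resize(a['image'],(800,600))[:,:,::-1]); cv2.imwrite('pics/scene.png',cv2.resize(b['image'],(800,600))[:,:,::-1])
E
```

```text
pics
t 0.0 p [ 0.1507 -0.5283  0.2495] q [ 0.99   0.138 -0.    -0.001] F [-0.53  0.49 -0.36] w 0.0852 gf 0.0
[[ 0.962  0.274 -0.   ]
 [ 0.274 -0.962  0.002]
 [ 0.    -0.002 -1.   ]]
top player [0.6759 0.0385 0.0202] 0.78
top deck [ 0.6014 -0.07    0.0657] 0.61
top lid_front [0.5223 0.0684 0.1536] 0.94
top foot_grip [0.4345 0.0316 0.1116] 0.44
top level [ 3.065e-01  2.157e-01 -1.000e-04] 0.92
top level [ 0.4659  0.4163 -0.0007] 0.71
top vase [ 0.6157 -0.4824 -0.0039] 0.88
top mug [ 6.922e-01 -3.701e-01 -3.000e-04] 0.71
top books [ 6.838e-01  4.302e-01 -5.000e-04] 0.79
top remote [ 0.4684 -0.2935 -0.0016] 0.85
scene player [0.6712 0.0376 0.0186] 0.96
scene deck [ 0.5988 -0.0719  0.0684] 0.63
scene lid_front [0.5224 0.0666 0.1486] 0.55
scene level [4.613e-01 4.120e-01 1.000e-04] 0.9
scene level [ 0.3063  0.218  -0.0006] 0.6
scene mug [ 6.945e-01 -3.700e-01 -5.000e-04] 0.92
scene books [ 0.6814  0.4332 -0.001 ] 0.65
scene remote [ 0.468  -0.2924 -0.003 ] 0.88
```

View pics/top.png

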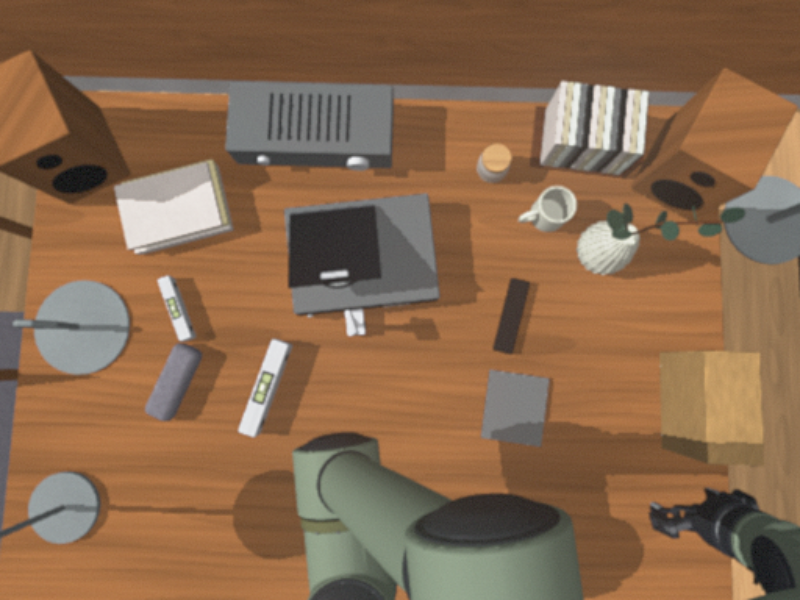

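View pics/scene.png

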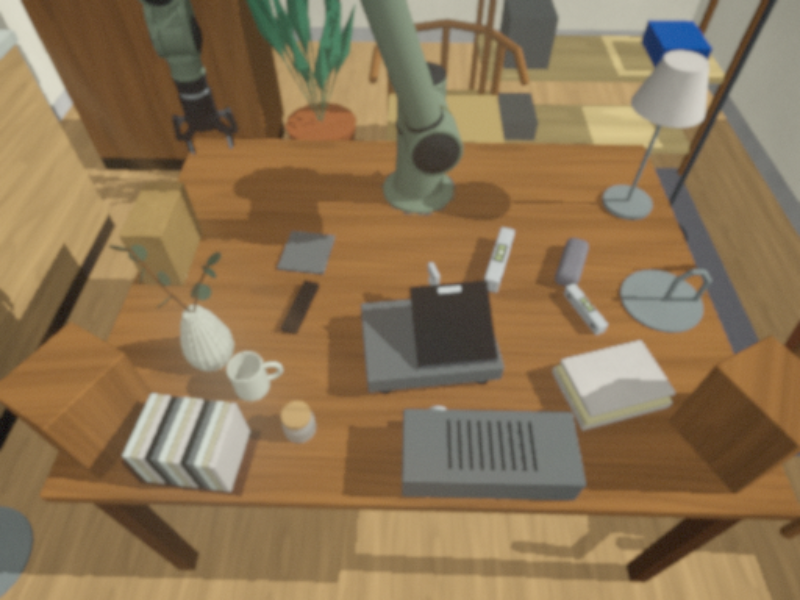

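```bash
cat >> h.py <<'E'
def plan(xyz,yaw=None,n=None,start=None):
    s=arm.read_state(); M=R.from_quat(s['ee_rot']).as_matrix(); p0=s['position'] if start is None else start[0]
    y0=np.arctan2(M[1,0],M[0,0]) if start is None else start[1]
    dy=0 if yaw is None else (yaw-y0)
    D=np.array(xyz)-p0
    if n is None: n=int(max(np.ceil(np.linalg.norm(D)/0.040),np.ceil(abs(dy)/0.12),1))
    w=dy/n
    S=np.zeros((3,3))
    for k in range(n):
        a=y0+k*w; S+=np.array([[np.cos(a),np.sin(a),0],[np.sin(a),-np.cos(a),0],[0,0,-1]])
    d=np.linalg.solve(S,D)*1000
    print('yaw0',round(y0,3),'rows',n,'lin',d.round(1),'norm',np.linalg.norm(d).round(1),'angz',round(-w,4))
E
python3 - <<'E'
from h import *
print(arm.tip_reach)
plan([0.515,0.068,0.205],1.9,20)
p=arm.grab_frame('top')
def op(u,v,z): return onplane(p,(u*.64,v*.64),z).round(4)
for n,u,v,z in [('rr',428,195,.07),('rf',438,298,.064),('lf',294,313,.064),('wing',355,322,.12),('lev1',165,280,.032),('lev2',187,337,.032)]: print(n,op(u,v,z))
for n in ['level','player']:
  for d in arm.outline_of(p,n)[:2]:
    m=np.argwhere(d['region'])[:,::-1]; c=m.mean(0); 
    r=cv2.minAreaRect(m.astype(np.float32)); b=cv2.boxPoints(r); print(n,d['confidence'],c,[onplane(p,q,.032 if n=='level' else .067)[:2].round(4) for q in b])
E
```

```text
0.019
yaw0 0.278 rows 20 lin [39.1  1.   2.3] norm 39.2 angz -0.0811
rr [ 0.707  -0.1095  0.07  ]
rf [ 0.4943 -0.1348  0.064 ]
lf [0.4559 0.1563 0.064 ]
wing [0.4372 0.027  0.12  ]
lev1 [0.5205 0.4368 0.032 ]
lev2 [0.4025 0.3823 0.032 ]
level 0.72 [112.27956989 197.16344086] [array([0.5222, 0.4563]), array([0.5355, 0.4229]), array([0.4022, 0.3655]), array([0.3892, 0.3986])]
level 0.7 [169.38425382 247.76733255] [array([0.2149, 0.2672]), array([0.4086, 0.2068]), array([0.3936, 0.1619]), array([0.2005, 0.223 ])]
player 0.75 [230.23919523 163.50909091] [array([0.6708, 0.1992]), array([ 0.7177, -0.1066]), array([ 0.4435, -0.1455]), array([0.3988, 0.1524])]
```

>>> jog_arm:
  linear:
    - [39,1,2.3]
    - [39,1,2.3]
    - [39,1,2.3]
    - [39,1,2.3]
    - [39,1,2.3]
    - [39,1,2.3]
    - [39,1,2.3]
    - [39,1,2.3]
    - [39,1,2.3]
    - [39,1,2.3]
    - [39,1,2.3]
    - [39,1,2.3]
    - [39,1,2.3]
    - [39,1,2.3]
    - [39,1,2.3]
    - [39,1,2.3]
    - [39,1,2.3]
    - [39,1,2.3]
    - [39,1,2.3]
    - [39,1,2.3]
  angular:
    - [0,0,-0.081]
    - [0,0,-0.081]
    - [0,0,-0.081]
    - [0,0,-0.081]
    - [0,0,-0.081]
    - [0,0,-0.081]
    - [0,0,-0.081]
    - [0,0,-0.081]
    - [0,0,-0.081]
    - [0,0,-0.081]
    - [0,0,-0.081]
    - [0,0,-0.081]
    - [0,0,-0.081]
    - [0,0,-0.081]
    - [0,0,-0.081]
    - [0,0,-0.081]
    - [0,0,-0.081]
    - [0,0,-0.081]
    - [0,0,-0.081]
    - [0,0,-0.081]
  claw: [0,0,0,0,0,0,0,0,0,0,0,0,0,0,0,0,0,0,0,0]

```text
time_s: 2.92
position: [0.5153, 0.0683, 0.2043]
ee_rot: [0.581, 0.814, 0.0, 0.0]
ft_force: [0.3, 0.0, 0.4]
grip_width: -0.0003
gripper_force: 0.0
```

>>> jog_arm:
  linear:
    - [0,0,18]
    - [0,0,18]
    - [0,0,12]
    - [0,0,10]
    - [0,0,10]
    - [0,0,10]
    - [0,0,10]
    - [0,0,8]
    - [0,0,6]
    - [0,0,0]
    - [0,0,0]
    - [0,0,-20]
    - [0,0,-30]
    - [0,0,-30]
  angular:
    - [0,0,0]
    - [0,0,0]
    - [0,0,0]
    - [0,0,0]
    - [0,0,0]
    - [0,0,0]
    - [0,0,0]
    - [0,0,0]
    - [0,0,0]
    - [0,0,0]
    - [0,0,0]
    - [0,0,0]
    - [0,0,0]
    - [0,0,0]
  claw: [0,0,0,0,0,0,0,0,0,0,0,0,0,0]

```text
time_s: 4.08
position: [0.5146, 0.0663, 0.1831]
ee_rot: [0.583, 0.813, -0.0, -0.001]
ft_force: [1.5, 0.5, 0.5]
grip_width: 0.0002
gripper_force: 0.0
```

```bash
python3 - <<'E'
from h import *
st()
p=look('wrist',['lid_front','foot_grip','deck','player'],'w1.png')
look('top',['lid_front','foot_grip','deck','player'])
look('scene',['lid_front'])
plan([0.462,0.411,0.15],0.41+np.pi)
E
```

```text
t 4.08 p [0.5146 0.0663 0.1831] q [ 0.583  0.813 -0.    -0.001] F [1.54 0.51 0.48] w 0.0002 gf 0.0
wrist lid_front [0.5046 0.0631 0.0735] 0.89
wrist foot_grip [0.438  0.0324 0.1119] 0.81
wrist player [0.6715 0.0377 0.0192] 0.58
top lid_front [0.5018 0.0669 0.0715] 0.77
top foot_grip [0.4349 0.0337 0.1079] 0.64
top deck [ 0.6001 -0.0723  0.0642] 0.96
top player [0.6765 0.0382 0.0202] 0.71
scene lid_front [0.5061 0.0614 0.0716] 0.82
yaw0 1.898 rows 14 lin [16.4 22.6  2.3] norm 28.1 angz -0.1181
```

View pics/w1.png

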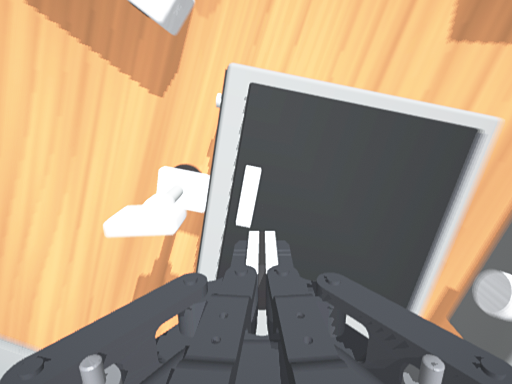

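>>> jog_arm:
  linear:
    - [16.4,22.6,1]
    - [16.4,22.6,1]
    - [16.4,22.6,1]
    - [16.4,22.6,1]
    - [16.4,22.6,1]
    - [16.4,22.6,1]
    - [16.4,22.6,1]
    - [16.4,22.6,1]
    - [16.4,22.6,1]
    - [16.4,22.6,1]
    - [16.4,22.6,1]
    - [16.4,22.6,1]
    - [16.4,22.6,1]
    - [16.4,22.6,1]
    - [0,0,0]
  angular:
    - [0,0,-0.118]
    - [0,0,-0.118]
    - [0,0,-0.118]
    - [0,0,-0.118]
    - [0,0,-0.118]
    - [0,0,-0.118]
    - [0,0,-0.118]
    - [0,0,-0.118]
    - [0,0,-0.118]
    - [0,0,-0.118]
    - [0,0,-0.118]
    - [0,0,-0.118]
    - [0,0,-0.118]
    - [0,0,-0.118]
    - [0,0,0]
  claw: [0.7,0.7,0.7,0.7,0.7,0.7,0.7,0.7,0.7,0.7,0.7,0.7,0.7,0.7,0.7]

```text
time_s: 5.93
position: [0.4583, 0.4132, 0.1674]
ee_rot: [-0.207, 0.978, 0.0, -0.002]
ft_force: [-0.7, -0.4, -0.2]
grip_width: 0.0595
gripper_force: 0.0
```

```bash
python3 - <<'E'
from h import *
s=st(); y=R.from_quat(s['ee_rot']).as_euler('ZYX'); print(y)
p=look('wrist',['level','bubble_mid'],'w2.png')
for d in arm.outline_of(p,'level')[:1]:
    m=np.argwhere(d['region'])[:,::-1]; r=cv2.minAreaRect(m.astype(np.float32)); b=cv2.boxPoints(r); print(d['confidence'],r,[onplane(p,q,.032)[:2].round(4) for q in b])
print('tip px',px(p,s['position']+[0,0,-.019]), 'under', px(p,[.462,.411,.032]))
E
```

```text
t 5.93 p [0.4583 0.4132 0.1674] q [-0.207  0.978  0.    -0.002] F [-0.72 -0.42 -0.15] w 0.0595 gf 0.0
[-2.72462224 -0.00319985  3.14000788]
wrist level [4.642e-01 4.101e-01 3.000e-04] 0.89
0.63 ((52.5, 16.5), (33.0, 81.0), 90.0) [array([0.3973, 0.173 ]), array([0.3717, 0.2307]), array([0.3944, 0.2365]), array([0.4206, 0.1772])]
tip px [262.88609667 246.43316448] under [258.29173345 191.29628643]
```

View pics/w2.png

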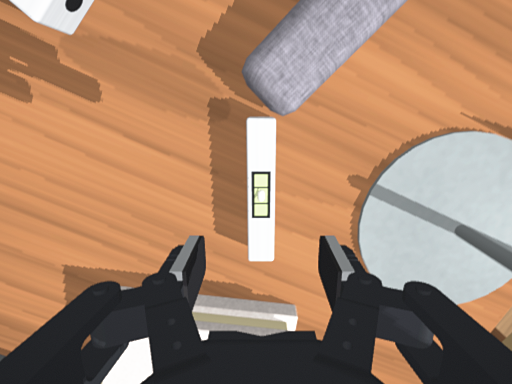

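```bash
python3 - <<'E'
from h import *
s=st()
p=arm.grab_frame('wrist')
a,b,c=[onplane(p,q,.032) for q in [(261.5,118),(261.5,261),(261,194)]]
print(a,b,c,(a+b)/2,np.arctan2(*(a-b)[1::-1]))
plan([*((a+b)/2)[:2],0.024],None,9)
E
```

```text
t 6.13 p [0.4633 0.4102 0.1682] q [-0.202  0.979 -0.     0.   ] F [-0.68 -1.4  -0.31] w 0.0598 gf 0.0
[0.40541326 0.38446282 0.032     ] [0.53389402 0.43969347 0.032     ] [0.46912849 0.41134126 0.032     ] [0.46965364 0.41207815 0.032     ] -2.735600216258867
yaw0 -2.735 rows 9 lin [-0.7 -0.1 16. ] norm 16.0 angz -0.0
```

>>> jog_arm:
  linear:
    - [-2,0,24]
    - [-2,0,24]
    - [-2,0,24]
    - [0,0,24]
    - [0,0,20]
    - [0,0,16]
    - [0,0,8]
    - [0,0,4]
    - [0,0,0]
    - [0,0,0]
    - [0,0,0]
    - [0,0,0]
    - [0,0,0]
    - [0,0,0]
  angular:
    - [0,0,0]
    - [0,0,0]
    - [0,0,0]
    - [0,0,0]
    - [0,0,0]
    - [0,0,0]
    - [0,0,0]
    - [0,0,0]
    - [0,0,0]
    - [0,0,0]
    - [0,0,0]
    - [0,0,0]
    - [0,0,0]
    - [0,0,0]
  claw: [0.7,0.7,0.7,0.7,0.7,0.7,0.7,0.7,0.7,0.25,0.1,0.1,0.1,0.1]
  force: 40

```text
time_s: 7.35
position: [0.4692, 0.4138, 0.0258]
ee_rot: [-0.203, 0.979, 0.001, 0.001]
ft_force: [0.1, -0.1, 5.9]
grip_width: 0.0256
gripper_force: 41.4
```

```bash
python3 - <<'E'
from h import *
s=st()
c,sn=np.cos(.122),np.sin(.122)
# player fit from several estimates
O=np.array([.674,.038]); rot=np.array([[c,-sn],[sn,c]])
for n,q in dict(rr=(.707,-.1095),rf=(.4943,-.1348),lf=(.4559,.1563),deck=(.600,-.0715),foot=(.436,.033),lid=(.504,.065)).items(): print(n,(rot.T@(np.array(q)-O)).round(4))
plan([s['position'][0],s['position'][1],.16])
y=.122+np.pi-2*np.pi
plan([.597,-.070,.15],y,start=(np.array([s['position'][0],s['position'][1],.15]),-2.735))
E
```

```text
t 7.35 p [0.4692 0.4138 0.0258] q [-0.203  0.979  0.001  0.001] F [ 0.13 -0.1   5.85] w 0.0256 gf 41.36661887168884
rr [ 0.0148 -0.1504]
rf [-0.1994 -0.1496]
lf [-0.2021  0.144 ]
deck [-0.0868 -0.0997]
foot [-0.2368  0.024 ]
lid [-0.1655  0.0475]
yaw0 -2.733 rows 4 lin [ -0.    0.  -33.6] norm 33.6 angz -0.0
yaw0 -2.735 rows 13 lin [  0.7 -38.6  -0. ] norm 38.6 angz 0.0219
```

>>> jog_arm:
  linear:
    - [0,0,-25]
    - [0,0,-37]
    - [0,0,-37]
    - [0,0,-35]
    - [0.7,-38.6,0]
    - [0.7,-38.6,0]
    - [0.7,-38.6,0]
    - [0.7,-38.6,0]
    - [0.7,-38.6,0]
    - [0.7,-38.6,0]
    - [0.7,-38.6,0]
    - [0.7,-38.6,0]
    - [0.7,-38.6,0]
    - [0.7,-38.6,0]
    - [0.7,-38.6,0]
    - [0.7,-38.6,0]
    - [0.7,-38.6,0]
    - [0,0,15]
    - [0,0,15]
    - [0,0,0]
  angular:
    - [0,0,0]
    - [0,0,0]
    - [0,0,0]
    - [0,0,0]
    - [0,0,0.022]
    - [0,0,0.022]
    - [0,0,0.022]
    - [0,0,0.022]
    - [0,0,0.022]
    - [0,0,0.022]
    - [0,0,0.022]
    - [0,0,0.022]
    - [0,0,0.022]
    - [0,0,0.022]
    - [0,0,0.022]
    - [0,0,0.022]
    - [0,0,0.022]
    - [0,0,0]
    - [0,0,0]
    - [0,0,0]
  claw: [0.1,0.1,0.1,0.1,0.1,0.1,0.1,0.1,0.1,0.1,0.1,0.1,0.1,0.1,0.1,0.1,0.1,0.1,0.1,0.1]

```text
time_s: 9.02
position: [0.5933, -0.0713, 0.1252]
ee_rot: [-0.06, 0.998, 0.001, -0.003]
ft_force: [-0.7, -0.9, -3.3]
grip_width: 0.0252
gripper_force: 40.4
```

```bash
python3 - <<'E'
from h import *
s=st(); print(R.from_quat(s['ee_rot']).as_euler('ZYX'))
look('wrist',['level','bubble_mid','deck','foot_grip'],'w3.png')
look('top',['level','deck','foot_grip'])
E
```

```text
t 9.02 p [ 0.5933 -0.0713  0.1252] q [-0.06   0.998  0.001 -0.003] F [-0.7  -0.86 -3.32] w 0.0252 gf 40.391807556152344
[-3.02132016 -0.00551547  3.13961687]
wrist level [ 0.5882 -0.0748  0.0991] 0.92
wrist bubble_mid [ 0.5798 -0.0709  0.1332] 0.55
top level [0.3043 0.2139 0.0014] 0.67
top deck [ 0.5976 -0.07    0.0635] 0.95
```

View pics/w3.png

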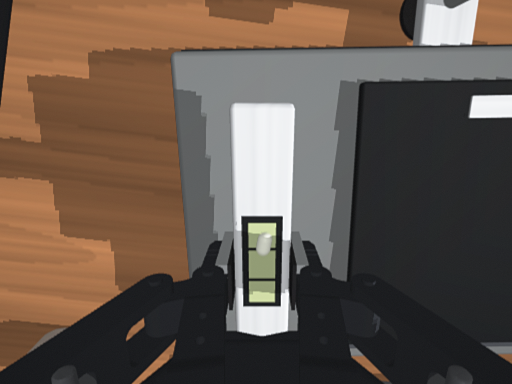

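>>> jog_arm:
  linear:
    - [0,0,14]
    - [0,0,10]
    - [0,0,4]
    - [0,0,2]
    - [0,0,1]
    - [0,0,1]
    - [0,0,0]
  angular:
    - [0,0,0]
    - [0,0,0]
    - [0,0,0]
    - [0,0,0]
    - [0,0,0]
    - [0,0,0]
    - [0,0,0]
  claw: [0.1,0.1,0.1,0.1,0.1,0.1,0.1]

```text
time_s: 10.05
position: [0.5961, -0.0707, 0.0965]
ee_rot: [-0.061, 0.998, -0.0, 0.0]
ft_force: [-0.1, 0.2, -1.5]
grip_width: 0.0255
gripper_force: 40.4
```

>>> jog_arm:
  linear:
    - [0,0,1]
    - [0,0,1]
    - [0,0,0.5]
    - [0,0,0]
    - [0,0,0]
    - [0,0,0]
    - [0,0,0]
    - [0,0,0]
  angular:
    - [0,0,0]
    - [0,0,0]
    - [0,0,0]
    - [0,0,0]
    - [0,0,0]
    - [0,0,0]
    - [0,0,0]
    - [0,0,0]
  claw: [0.1,0.1,0.1,0.1,0.4,0.5,0.5,0.5]

```text
time_s: 10.72
position: [0.596, -0.0707, 0.0937]
ee_rot: [-0.061, 0.998, -0.0, 0.0]
ft_force: [-0.6, 0.5, 0.3]
grip_width: 0.0428
gripper_force: 0.0
```

```bash
python3 - <<'E'
from h import *
s=st()
# view of foot from above: rise and move
plan([s['position'][0],s['position'][1],.20])
plan([.47,-.0,.24],-3.02)
E
```

```text
t 10.72 p [ 0.596  -0.0707  0.0937] q [-0.061  0.998 -0.     0.   ] F [-0.64  0.52  0.3 ] w 0.0428 gf 0.0
yaw0 -3.019 rows 3 lin [ -0.    0.  -35.4] norm 35.4 angz -0.0
yaw0 -3.019 rows 6 lin [ 19.4  14.2 -24.4] norm 34.3 angz 0.0001
```

>>> jog_arm:
  linear:
    - [0,0,-25]
    - [0,0,-35]
    - [0,0,-35]
    - [21,28,-10]
    - [21,28,-10]
    - [21,28,-10]
    - [21,28,-10]
    - [0,0,0]
    - [0,0,0]
  angular:
    - [0,0,0]
    - [0,0,0]
    - [0,0,0]
    - [0,0,0]
    - [0,0,0]
    - [0,0,0]
    - [0,0,0]
    - [0,0,0]
    - [0,0,0]
  claw: [0.5,0.5,0.5,0.5,0.5,0.5,0.5,0.5,0.5]

```text
time_s: 11.47
position: [0.4984, 0.0313, 0.2297]
ee_rot: [-0.062, 0.998, -0.0, 0.001]
ft_force: [-0.0, -0.3, 0.0]
grip_width: 0.0428
gripper_force: 0.0
```

```bash
python3 - <<'E'
from h import *
s=st()
p=look('wrist',['level','bubble_mid','deck','foot_grip'],'w4.png')
a=look('top',['level','bubble_mid','deck','foot_grip'])
look('scene',['level','bubble_mid','foot_grip'])
for q in (p,a):
  for d in arm.outline_of(q,'foot_grip')[:2]:
    m=np.argwhere(d['region'])[:,::-1]; r=cv2.minAreaRect(m.astype(np.float32)); print(d['confidence'],len(m),r,[onplane(q,x,.124)[:2].round(4) for x in cv2.boxPoints(r)])
print(px(p,[.436,.033,.124]))
E
```

```text
t 11.47 p [0.4984 0.0313 0.2297] q [-0.062  0.998 -0.     0.001] F [-0.01 -0.32  0.  ] w 0.0428 gf 0.0
wrist level [3.062e-01 2.174e-01 2.000e-04] 0.95
wrist level [ 0.594  -0.0748  0.0654] 0.92
wrist level [0.4381 0.0354 0.1126] 0.44
wrist bubble_mid [ 0.6001 -0.0712  0.1015] 0.48
wrist bubble_mid [ 0.5912 -0.0781  0.064 ] 0.48
wrist deck [ 0.6006 -0.0711  0.0674] 0.81
wrist foot_grip [0.4361 0.0338 0.113 ] 0.91
top level [ 0.594  -0.0671  0.0678] 0.62
top deck [ 0.5993 -0.0687  0.0643] 0.63
top foot_grip [0.4349 0.0333 0.1115] 0.53
scene level [0.306  0.2171 0.0021] 0.9
scene level [ 0.5896 -0.0722  0.07  ] 0.53
scene foot_grip [0.4374 0.0401 0.1091] 0.5
0.87 1074 ((275.5, 123.5), (61.98063659667969, 24.033309936523438), 71.56504821777344) [array([0.4209, 0.0154]), array([0.4134, 0.0317]), array([0.4551, 0.0532]), array([0.4633, 0.0361])]
0.6 2789 ((247.59341430664062, 168.64306640625), (84.70722961425781, 61.32390213012695), 83.41805267333984) [array([0.6688, 0.0808]), array([ 0.696 , -0.1053]), array([ 0.4381, -0.1401]), array([0.4122, 0.0413])]
0.58 67 ((224.9000244140625, 205.80003356933594), (14.758047103881836, 5.366563320159912), 63.43495178222656) [array([0.4534, 0.0512]), array([0.461 , 0.0371]), array([0.4219, 0.0159]), array([0.4144, 0.03  ])]
[274.75242575 121.30457705]
```

View pics/w4.png

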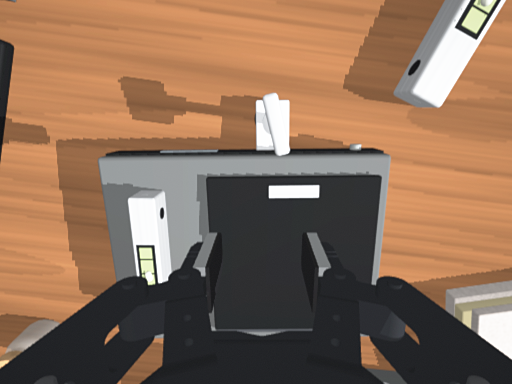

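```bash
python3 - <<'E'
from h import *
s=st()
p=arm.grab_frame('wrist')
a,b=[onplane(p,q,.124) for q in [(270,97),(283,150)]]
print(a,b,(a+b)/2,np.linalg.norm(a-b),np.arctan2(*(b-a)[1::-1]),px(p,[.5913,-.0712,.098]))
print(s['joint_positions'])
cv2.imwrite('pics/w5.png',cv2.resize(p['image'][70:180,220:340],(720,660),interpolation=cv2.INTER_CUBIC)[:600,:,::-1])
E
```

```text
t 12.27 p [0.4989 0.0302 0.2288] q [-0.061  0.998  0.    -0.   ] F [-0.06  0.06 -0.16] w 0.0429 gf 0.0
[0.41913498 0.02616349 0.124     ] [0.45731577 0.04150319 0.124     ] [0.43822537 0.03383334 0.124     ] 0.04114704749670026 0.38202680015340984 [149.68515836 266.35334825]
[-8.72596676e-02  2.50399169e-01 -3.55536936e-01  9.64876927e-01
  1.43182033e-05 -2.09465677e-01]
```

View pics/w5.png

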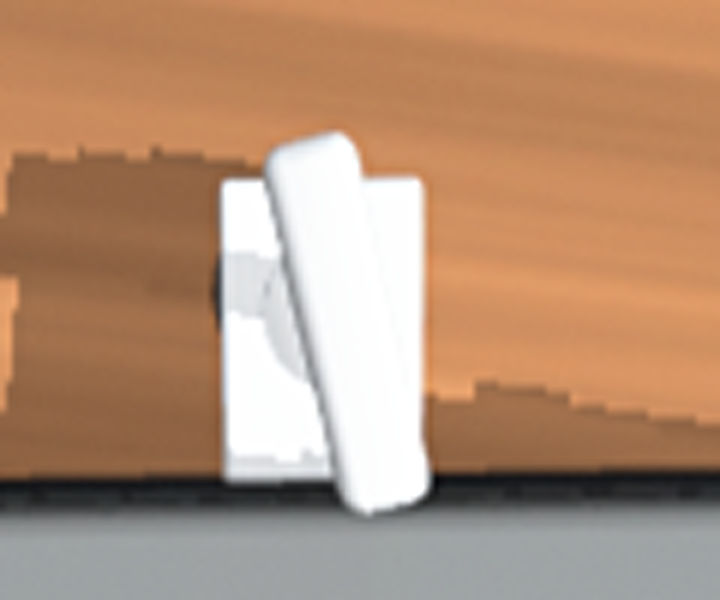

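>>> jog_arm:
  linear:
    - [-18.6,-22.6,10]
    - [-18.6,-22.6,10]
    - [-18.6,-22.6,20]
    - [-18.6,-22.6,24]
    - [-18.6,-22.6,25]
    - [0,0,0]
    - [0,0,0]
  angular:
    - [0,0,0]
    - [0,0,0]
    - [0,0,0]
    - [0,0,0]
    - [0,0,0]
    - [0,0,0]
    - [0,0,0]
  claw: [0.5,0.6,0.6,0.6,0.6,0.6,0.6]

```text
time_s: 12.9
position: [0.604, -0.0712, 0.1372]
ee_rot: [-0.06, 0.998, 0.001, -0.002]
ft_force: [-0.6, 0.6, 0.1]
grip_width: 0.0509
gripper_force: 0.0
```

```bash
python3 - <<'E'
from h import *
s=st()
p=look('wrist',['level','bubble_mid'])
c=px(p,[.596,-.071,.1]); print(c)
u,v=int(c[0]),int(c[1]); y0,x0=max(v-50,0),u-35
print(x0,y0)
cv2.imwrite('pics/w6.png',cv2.resize(p['image'][y0:y0+100,x0:x0+70],(420,600),interpolation=cv2.INTER_CUBIC)[:,:,::-1])
E
```

```text
t 12.9 p [ 0.604  -0.0712  0.1372] q [-0.06   0.998  0.001 -0.002] F [-0.6   0.61  0.06] w 0.0509 gf 0.0
wrist level [ 0.5911 -0.0758  0.0668] 0.85
wrist bubble_mid [ 0.5993 -0.0692  0.0993] 0.62
[264.75427133 220.09156391]
229 170
```

View pics/w6.png

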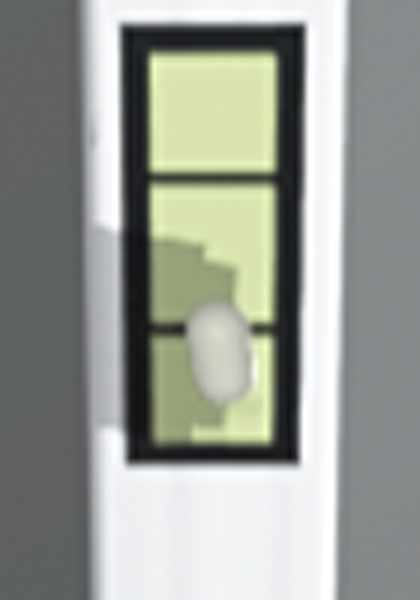

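```bash
python3 - <<'E'
from h import *
s=st()
plan([.4368,.0335,.175],-2.80,7)
E
```

```text
t 13.05 p [ 0.6049 -0.07    0.1409] q [-0.061  0.998 -0.     0.   ] F [ 0.07 -0.05  0.4 ] w 0.0512 gf 0.0
yaw0 -3.019 rows 7 lin [20.3 19.6 -4.9] norm 28.7 angz -0.0312
```

>>> jog_arm:
  linear:
    - [20.3,19.6,-14]
    - [20.3,19.6,-14]
    - [20.3,19.6,-6]
    - [20.3,19.6,0]
    - [20.3,19.6,0]
    - [20.3,19.6,0]
    - [20.3,19.6,0]
    - [0,0,0]
  angular:
    - [0,0,-0.031]
    - [0,0,-0.031]
    - [0,0,-0.031]
    - [0,0,-0.031]
    - [0,0,-0.031]
    - [0,0,-0.031]
    - [0,0,-0.031]
    - [0,0,0]
  claw: [0.6,0.6,0.6,0.6,0.6,0.6,0.6,0.6]

```text
time_s: 13.72
position: [0.4314, 0.0356, 0.1748]
ee_rot: [-0.171, 0.985, 0.001, -0.001]
ft_force: [-1.0, -0.2, -0.5]
grip_width: 0.0512
gripper_force: 0.0
```

```bash
python3 - <<'E'
from h import *
s=st()
p=look('wrist',['foot_grip'],'w7.png')
for d in arm.outline_of(p,'foot_grip')[:1]:
    m=np.argwhere(d['region'])[:,::-1]; r=cv2.minAreaRect(m.astype(np.float32)); print(d['confidence'],len(m),cv2.boxPoints(r).round(0).tolist(),[onplane(p,x,.124)[:2].round(4) for x in cv2.boxPoints(r)])
plan([.4368,.0335,.115],-2.80,4)
E
```

```text
t 13.72 p [0.4314 0.0356 0.1748] q [-0.171  0.985  0.001 -0.001] F [-1.   -0.24 -0.47] w 0.0512 gf 0.0
wrist foot_grip [0.4374 0.0334 0.1141] 0.8
0.9 1622 [[244.0, 186.0], [272.0, 186.0], [272.0, 262.0], [244.0, 262.0]] [array([0.4113, 0.0161]), array([0.4055, 0.0326]), array([0.4556, 0.0511]), array([0.462 , 0.0332])]
yaw0 -2.801 rows 4 lin [ 0.3  0.2 15.1] norm 15.1 angz -0.0003
```

View pics/w7.png

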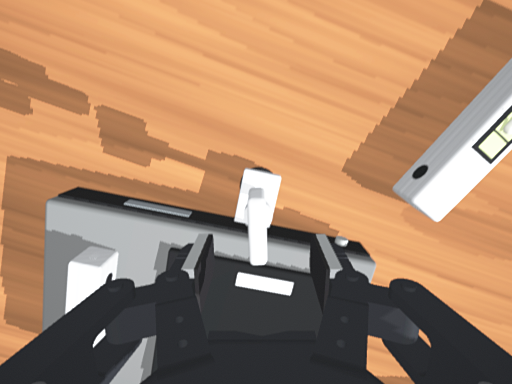

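>>> jog_arm:
  linear:
    - [0.5,0.5,18]
    - [0.5,0,18]
    - [0,0,15]
    - [0,0,9]
    - [0,0,0]
    - [0,0,0]
    - [0,0,0]
    - [0,0,0]
    - [0,0,0]
    - [0,0,0]
  angular:
    - [0,0,0]
    - [0,0,0]
    - [0,0,0]
    - [0,0,0]
    - [0,0,0]
    - [0,0,0]
    - [0,0,0]
    - [0,0,0]
    - [0,0,0]
    - [0,0,0]
  claw: [0.6,0.6,0.6,0.6,0.6,0.3,0.05,0.05,0.05,0.05]
  force: 60

```text
time_s: 14.7
position: [0.4365, 0.0345, 0.1148]
ee_rot: [-0.169, 0.986, 0.002, 0.001]
ft_force: [-1.9, 4.8, 4.6]
grip_width: 0.0114
gripper_force: 58.6
```

>>> jog_arm:
  linear:
    - [0,0,0]
    - [0,0,0]
    - [0,0,0]
    - [0,0,0]
    - [0,0,0]
    - [0,0,0]
    - [0,0,0]
    - [0,0,0]
    - [0,0,0]
    - [0,0,0]
    - [0,0,0]
    - [0,0,0]
    - [0,0,0]
    - [0,0,0]
    - [0,0,0]
    - [0,0,0]
    - [0,0,0]
    - [0,0,0]
    - [0,0,0]
    - [0,0,0]
  angular:
    - [0,0,0.06]
    - [0,0,0.108]
    - [0,0,0.108]
    - [0,0,0.108]
    - [0,0,0.108]
    - [0,0,0.108]
    - [0,0,0.108]
    - [0,0,0.108]
    - [0,0,0.108]
    - [0,0,0.108]
    - [0,0,0.108]
    - [0,0,0.108]
    - [0,0,0.108]
    - [0,0,0.108]
    - [0,0,0.108]
    - [0,0,0.108]
    - [0,0,0.108]
    - [0,0,0.108]
    - [0,0,0.054]
    - [0,0,0]
  claw: [0.05,0.05,0.05,0.05,0.05,0.05,0.05,0.05,0.05,0.05,0.05,0.05,0.05,0.05,0.05,0.05,0.05,0.05,0.05,0.05]

```text
time_s: 16.37
position: [0.4382, 0.0367, 0.1149]
ee_rot: [0.721, 0.693, 0.005, -0.002]
ft_force: [3.8, 13.9, -1.3]
grip_width: 0.0107
gripper_force: 58.3
```

```bash
python3 - <<'E'
from h import *
s=st(); print(R.from_quat(s['ee_rot']).as_euler('ZYX'), s['joint_positions'].round(2) if hasattr(s['joint_positions'],'round') else s['joint_positions'])
look('top',['level','deck','lid_front'])
look('scene',['level','bubble_mid'])
E
```

```text
t 16.37 p [0.4382 0.0367 0.1149] q [ 0.721  0.693  0.005 -0.002] F [ 3.79 13.9  -1.26] w 0.0107 gf 58.33540856838226
[ 1.53141804 -0.00945398  3.13702576] [-0.09  0.28 -0.66  0.63  0.01  1.52]
top level [ 0.596  -0.0696  0.0727] 0.82
top deck [ 0.601  -0.068   0.0657] 0.57
top deck [ 0.6168 -0.4809  0.001 ] 0.53
scene level [ 0.5938 -0.0704  0.0694] 0.84
scene level [ 0.3038  0.2189 -0.0034] 0.76
```

```bash
python3 - <<'E'
from h import *
s=st()
plan([.605,-.071,.175],-3.02+2*np.pi,15,start=(np.array([.437,.035,.175]),1.531))
E
```

```text
t 16.72 p [0.4382 0.0367 0.1148] q [ 0.72   0.694  0.005 -0.002] F [ 4.63 14.98 -2.63] w 0.0113 gf 58.33649396896362
yaw0 1.531 rows 15 lin [-14.6   3.6  -0. ] norm 15.0 angz -0.1155
```

>>> jog_arm:
  linear:
    - [0,0,0]
    - [0,0,0]
    - [0,0,0]
    - [0,0,0]
    - [0,0,-10]
    - [0,0,-25]
    - [0,0,-25]
  angular:
    - [0,0,0]
    - [0,0,0]
    - [0,0,0]
    - [0,0,0]
    - [0,0,0]
    - [0,0,0]
    - [0,0,0]
  claw: [0.2,0.4,0.4,0.4,0.4,0.4,0.4]

```text
time_s: 17.3
position: [0.4349, 0.0329, 0.1738]
ee_rot: [0.721, 0.693, -0.001, -0.001]
ft_force: [0.2, 0.1, 0.7]
grip_width: 0.034
gripper_force: 0.0
```

>>> jog_arm:
  linear:
    - [-14.6,3.6,0]
    - [-14.6,3.6,0]
    - [-14.6,3.6,0]
    - [-14.6,3.6,0]
    - [-14.6,3.6,0]
    - [-14.6,3.6,0]
    - [-14.6,3.6,0]
    - [-14.6,3.6,0]
    - [-14.6,3.6,0]
    - [-14.6,3.6,0]
    - [-14.6,3.6,0]
    - [-14.6,3.6,5]
    - [-14.6,3.6,10]
    - [-14.6,3.6,10]
    - [-14.6,3.6,10]
    - [0,0,0]
    - [0,0,0]
  angular:
    - [0,0,-0.115]
    - [0,0,-0.115]
    - [0,0,-0.115]
    - [0,0,-0.115]
    - [0,0,-0.115]
    - [0,0,-0.115]
    - [0,0,-0.115]
    - [0,0,-0.115]
    - [0,0,-0.115]
    - [0,0,-0.115]
    - [0,0,-0.115]
    - [0,0,-0.115]
    - [0,0,-0.115]
    - [0,0,-0.115]
    - [0,0,-0.115]
    - [0,0,0]
    - [0,0,0]
  claw: [0.6,0.6,0.6,0.6,0.6,0.6,0.6,0.6,0.6,0.6,0.6,0.6,0.6,0.6,0.6,0.6,0.6]

```text
time_s: 18.72
position: [0.6035, -0.0732, 0.1379]
ee_rot: [-0.056, 0.998, 0.0, -0.001]
ft_force: [-0.6, -0.5, -0.0]
grip_width: 0.0516
gripper_force: 0.0
```

```bash
python3 - <<'E'
from h import *
s=st()
p=look('wrist',['level','bubble_mid'])
c=px(p,[.596,-.071,.102]); print(c)
u,v=int(c[0]),int(c[1]); y0,x0=max(v-50,0),u-35
cv2.imwrite('pics/w8.png',cv2.resize(p['image'][y0:y0+100,x0:x0+70],(420,600),interpolation=cv2.INTER_CUBIC)[:,:,::-1])
E
```

```text
t 18.72 p [ 0.6035 -0.0732  0.1379] q [-0.056  0.998  0.    -0.001] F [-0.6  -0.53 -0.02] w 0.0516 gf 0.0
wrist level [ 0.5927 -0.0749  0.0699] 0.56
wrist bubble_mid [ 0.5932 -0.0723  0.1047] 0.47
[267.96640502 221.95569574]
```

View pics/w8.png

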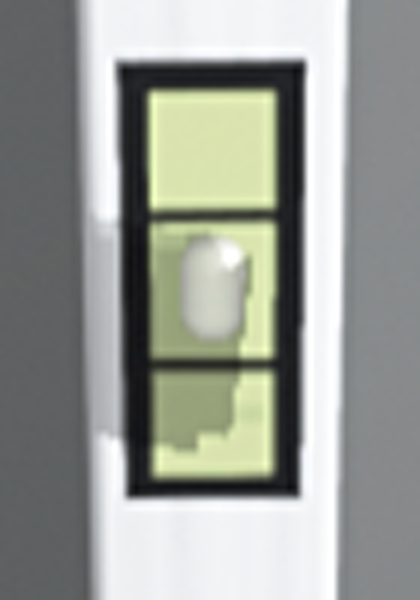

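>>> jog_arm:
  linear:
    - [3,0,0]
    - [3,0,0]
    - [3,0,0]
    - [0,0,0]
    - [0,0,0]
    - [0,0,6]
    - [0,0,5]
    - [0,0,3]
    - [0,0,1]
    - [0,0,1]
    - [0,0,0]
  angular:
    - [0,0,0]
    - [0,0,0]
    - [0,0,0]
    - [0,0,0]
    - [0,0,0]
    - [0,0,0]
    - [0,0,0]
    - [0,0,0]
    - [0,0,0]
    - [0,0,0]
    - [0,0,0]
  claw: [0,0,0,0,0,0,0,0,0,0,0]
  force: 20

```text
time_s: 19.78
position: [0.5949, -0.0742, 0.1224]
ee_rot: [-0.057, 0.998, 0.0, -0.0]
ft_force: [0.5, 0.3, 0.1]
grip_width: 0.0002
gripper_force: 0.0
```

>>> jog_arm:
  linear:
    - [0,1.5,0]
    - [0,0,0.5]
    - [0,0,0.5]
    - [0,0,0.5]
    - [0,0,0.5]
    - [0,0,0]
    - [0,0,0]
  angular:
    - [0,0,0]
    - [0,0,0]
    - [0,0,0]
    - [0,0,0]
    - [0,0,0]
    - [0,0,0]
    - [0,0,0]
  claw: [0,0,0,0,0,0,0]

```text
time_s: 20.37
position: [0.595, -0.0727, 0.1212]
ee_rot: [-0.057, 0.998, -0.0, 0.0]
ft_force: [-1.3, 0.2, 3.9]
grip_width: 0.0001
gripper_force: 2.0
```

>>> jog_arm:
  linear:
    - [0,0,0.5]
    - [0,0,0.5]
    - [0,0,0.5]
    - [0,0,0]
    - [0,0,0]
    - [0,0,0]
    - [0,0,0]
    - [0,0,0]
    - [0,0,0]
  angular:
    - [0,0,0]
    - [0,0,0]
    - [0,0,0]
    - [0,0,0]
    - [0,0,0]
    - [0,0,0]
    - [0,0,0]
    - [0,0,0]
    - [0,0,0]
  claw: [0,0,0,0,0,0,0,0,0]

```text
time_s: 21.12
position: [0.595, -0.0727, 0.1211]
ee_rot: [-0.057, 0.998, -0.0, 0.001]
ft_force: [-4.8, 1.0, 13.2]
grip_width: -0.0002
gripper_force: 6.9
```

```bash
python3 - <<'E'
from h import *
s=st()
p=look('wrist',['level','bubble_mid','lid_front'])
look('top',['level','lid_front','deck'])
c=px(p,[.596,-.071,.102]); u,v=int(c[0]),int(c[1]); y0,x0=max(v-70,0),u-50; print(c)
cv2.imwrite('pics/w9.png',cv2.resize(p['image'][y0:y0+120,x0:x0+100],(500,600),interpolation=cv2.INTER_CUBIC)[:,:,::-1])
st()
E
```

```text
t 21.12 p [ 0.595  -0.0727  0.1211] q [-0.057  0.998 -0.     0.001] F [-4.8   0.95 13.24] w -0.0002 gf 6.92633151949849
wrist level [ 0.5927 -0.0741  0.0657] 0.94
top level [ 3.054e-01  2.146e-01 -1.000e-04] 0.82
top lid_front [0.5038 0.0664 0.0798] 0.93
[266.00507537 247.79924952]
t 21.52 p [ 0.595  -0.0727  0.1211] q [-0.057  0.998 -0.     0.001] F [-5.01  1.04 13.62] w -0.0001 gf 6.925927045522258
```

View pics/w9.png

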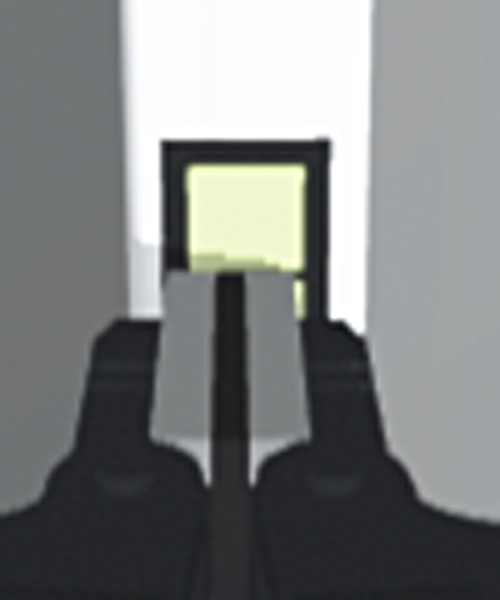

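```bash
python3 -c "
from station import arm
print(arm.hand_in())"
```

```text
the job is handed in; nothing more can be done
None
```

I handed the job in at about 21.5 s, but the hand-in gave no verdict, so I can't say whether it passed: the lid is shut, the level stands on the bare strip, the foot is turned about 1.95 rad, and the closed fingers press the level with about 13 N. The bubble was centred in the last clear view just before the press, but the fingers covered it after that.

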